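Fit the hand press over its guide rod and seat it in the pan

TASK

Pick up the small pancake press by its black handle, thread its round guide boss over the tall rod of the press stand, and lower it level and gently, never forcing, tipping or dropping it, until its disc lies fully home in the round pan; then let go and move clear. The rod is clamped somewhere along its slot, so find it by feel or by eye first. Leave the tin, the turner and the tub where they are.

Things in the scene. Friction and masses are not known exactly. Their poses are not given: they have to be found in the camera images.
- stand: Press stand, fixed to the table: dark steel slab 150 x 225 x 12 mm (x, y, z) carrying a round pan and, 105 mm from the pan's axis on the +y side, a tall rod. Origin on the pan's axis at the slab's underside (table height); z up. Seated, the press's origin is 24 mm above this origin.
- pan (a point): Centre of the pan's floor, 24 mm above the stand's origin, on its axis; axes as the stand's. Pan: outer diameter 112, inner diameter 96 mm, rim 12 mm above its floor.
- slot (a point): Middle of the rod's slot, on the slab's top (12 mm above the stand's origin), at the stand's x = 0, y = +105 mm; axes as the stand's. The vertical, rigid steel rod, diameter 12, its top 168 mm above this point (edge rounded 1.5 mm), is clamped anywhere from -12 to +12 mm along x from here: where is NOT measured and differs every time. Across (y) it is exact. Nut at its foot: diameter 26, 8 mm high.
- press: Hand press, loose, 0.4 to 0.8 kg, at first upright on the table. Origin: centre of the underside of its steel disc (diameter 90, 12 mm thick); z up. Square black handle 24 x 24 mm upright on the disc's centre, from 12 to 67 mm above the underside. A flat bridge 28 mm wide, 12 to 20 mm above the underside, leads along +y to the guide boss. Mass centre about 20 mm from the handle towards the boss.
- boss (a point): Centre of the lower mouth of the press's round guide boss, 105 mm from the disc's centre along the press's +y, level with the disc's underside; axes as the press's. Boss: outer diameter 44, 40 mm tall, plain bore of diameter 15 mm right through. Boss on the rod and disc in the pan fit at the same time.
- tin: Bystander: plain yellow tin, diameter 90, 75 mm high; origin at the centre of its underside.
- turner: Bystander: turner (spatula) lying on the table; origin near its middle, its length along its own x.
- tub: Bystander: open white plastic tub 110 x 150 x 45 mm; origin at the centre of its underside.

How it is judged:
By the outcome, as a careful person would: the job done as asked, in the order asked, and still so for the second after the job is handed in, with the robot touching nothing.
It also fails if it takes over 58 s, if anything falls off the work surface, if the arm or the gripper's body presses on something with over 40 N, if the wrist force passes 120 N, or if a joint passes its speed limit or range.

ROBOT

A 6-joint arm with a two-finger parallel gripper is mounted at the origin on the work surface. World frame = base frame: x ahead of the robot, y to its left, z up, the work surface at z = 0. Lengths are in mm, angles in rad, forces in N, time in s.
With the tool pointing down it reaches from about 350 to 975 mm from the base axis. Payload 4.9 kg.
Tool frame: the origin (TCP) lies midway between the tips of the shut fingers; the grasp point (between the pads) lies 19 mm behind it; z points along the fingers, y is the direction in which the jaws open and shut (so a half turn about z gives the same grasp; the last joint's range is limited). The gripper opens to 85 mm and grips with 20 to 120 N. Pads are 22 mm wide; open, the fingers measure 114 mm over their backs; the gripper's body (76 mm by 85 mm) begins 54 mm behind the grasp point. The pads swing forward as they close: fully open they stand 13 mm farther back than shut.
Start: joints at [-1.31, 0.053, 1.613, -0, 1.476, -0.119], TCP at [231.703, -580.444, 231.304] pointing down, gripper open.
Joint ranges: [-3.01, 3.01], [-1.01, 2.22], [0.06, 2.58], [-1.02, 4.17], [0.09, 2.62], [-3.14, 3.14]. Speed limits (rad/s): [2.57, 2.57, 3.14, 3.14, 3.14, 3.14].

INTERFACE

Orientations are given as a unit quaternion [w, x, y, z].
In Python, from cell import r, fingers, kinematics, optics, ticket, finder, monitor gives the robot as it stands. Calls block until the motion is done:
- r.movep(position, orientation): joint-space move of the TCP to a pose.
- r.line_to(position, attitude=None, velocity=150, force_limit=None): straight line of the TCP; attitude=None keeps the orientation; velocity is the mean speed in mm/s. With force_limit (N) it stops when the force on the tool has changed by that much, and returns True; else False.
- r.goto_joints(angles): joint-space move.
- fingers.gripper_to(opening, grasp_force=None): opening from 0.0 (shut) to 1.0 (fully open); grasp_force is the grip in N (None keeps the last); returns when the fingers have stopped.
- r.wait(seconds).
- kinematics.inverse_kinematics(position, orientation): joint angles nearest the present ones, or None.
- optics.snapshot(name): name is "scene" or "side" or "wrist"; returns (picture, depth): 420x560x3 uint8, red, green, blue; 420x560 float32, mm along the optical axis (not along the pixel's ray), 0 where there is no reading.
- optics.calibration(name): a dict with "vertical_fov" (degrees; the focal length in pixels is half the picture's height over the tangent of half this angle, whatever the lens; pixels are square), "cx", "cy" (the principal point, pixels), "extrinsics" (4x4, takes a point from world to camera coordinates). Camera axes: x right, y down, z forward; pixel columns grow to the right and rows downward; lengths in mm; the calibration is good to about 2 mm. A picture is of the moment at which its call begins: read the wrist's pose just before it. calibration takes no time and is no camera call; for the wrist camera it gives the pose at the moment of the call.
A pose or a line that the arm cannot do raises r.IKError and nothing moves.
- ticket.hand_in(): hands the job in, once; it reports no verdict.
Trained networks look in the newest picture that a camera, given by its name, has taken for a name from the list of things; names that differ only in an ending like _2 or _b are one class to them, and where a whole thing is asked for, a point or a joint stands for the part that bears it (a point fixed in the world has none). Each returns a list of dicts, best first, with "p" (0 to 1); they miss things now and then, are a little off and sometimes report something else, mostly with a low value. They report only what shows in the picture. A call takes as long as a camera call.
- finder.outline_of(thing, camera): "mask" (420x560 bool, what is visible of it).
- finder.place_of(thing, camera): "at" ([x, y, z] in mm, in world coordinates, good to about 4 mm: a listed point, or the origin of a listed thing).
Readings, each from a call of its own:
- monitor.get_clock(): time.
- monitor.get_q(): joint angles.
- monitor.get_joint_velocities(): joint speeds.
- monitor.get_tau(): joint torques, N m.
- monitor.get_eef_pos(): TCP position.
- monitor.get_ee_rot(): TCP orientation.
- monitor.get_force(): force on the tool from outside, world axes, zero at the start.
- monitor.get_torque(): the same for the moment, N m.
- monitor.get_gripper_width(): opening from 0.0 (shut) to 1.0 (fully open).
Only numpy, scipy, OpenCV 4.12 (cv2) and the standard library are available. Lean on these libraries where they do the work, as an engineer would, in place of code of your own. Each camera call takes 0.05 s, during which the arm holds its last target.

## Working session

There is one attempt and no reset: what is moved stays moved. The work goes in short steps, each a Python script; the robot and the scene stay as the last script left them, time stands still between calls to the robot, and variables do not carry over. Pictures are saved under pics/ and viewed, and the job is handed in when it is done.

```bash
ls; mkdir -p pics; cat > h.py <<'E'
import numpy as np, cv2
from cell import r, fingers, kinematics, optics, ticket, finder, monitor
def save(n,p): cv2.imwrite('pics/'+n,cv2.cvtColor(p,cv2.COLOR_RGB2BGR))
def cloud(name,d,cal=None):
    c=cal or optics.calibration(name); f=d.shape[0]/2/np.tan(np.radians(c["vertical_fov"])/2)
    v,u=np.mgrid[:d.shape[0],:d.shape[1]]
    P=np.stack([(u-c["cx"])/f*d,(v-c["cy"])/f*d,d],-1)
    E=np.array(c["extrinsics"]); return (P-E[:3,3])@E[:3,:3]
E
python3 - <<'E'
from h import *
for n in ["scene","side"]:
    p,d=optics.snapshot(n); save(n+'0.png',p); np.save(n+'0.npy',d)
    c=optics.calibration(n); E=np.array(c["extrinsics"]); print(n,c["vertical_fov"],c["cx"],c["cy"],-E[:3,:3].T@E[:3,3],E[2,:3])
    for t in ["stand","pan","slot","press","boss","tin","turner","tub"]:
        print(t,[(np.round(o["at"],1).tolist(),round(float(o["p"]),2)) for o in finder.place_of(t,n)][:2])
print(monitor.get_clock(),monitor.get_ee_rot())
E
```

```text
pics
scene 51.71408378819395 285.29025432579215 206.02370909531808 [1068.70017723 -650.85916592  580.10879878] [-0.4674936   0.68132268 -0.56324874]
stand [([519.3, 142.6, 0.3], 0.89)]
pan [([521.1, 145.5, 24.6], 0.76), ([519.4, -111.3, -1.7], 0.49)]
slot [([511.1, 247.8, 7.3], 0.88)]
press [([551.1, -212.9, 0.5], 0.91), ([722.9, -322.6, -1.3], 0.33)]
boss [([519.1, -111.7, -0.3], 0.6)]
tin [([753.6, -60.1, -1.8], 0.72), ([511.7, 250.5, 11.5], 0.66)]
turner [([746.3, 167.3, -3.1], 0.8), ([720.4, -322.2, -1.3], 0.38)]
tub [([721.4, -322.8, -0.2], 0.74)]
side 51.95026683327836 280.0829949789239 210.25204449489652 [271.62669851 524.8224993  518.13082082] [ 0.4313818  -0.67909369 -0.59392045]
stand [([526.6, 143.9, -2.2], 0.96)]
pan [([523.1, 148.4, 27.9], 0.71)]
slot [([517.5, 246.8, 9.4], 0.57)]
press [([558.7, -219.1, 1.1], 0.86)]
boss [([521.5, -116.2, -1.0], 0.86)]
tin [([753.8, -65.3, -0.1], 0.7)]
turner [([745.8, 166.8, 2.3], 0.81)]
tub [([714.2, -323.8, 2.1], 0.61)]
0.9 [9.86036606e-06 9.82029713e-01 1.88726368e-01 8.92695257e-06]
```

View pics/scene0.png

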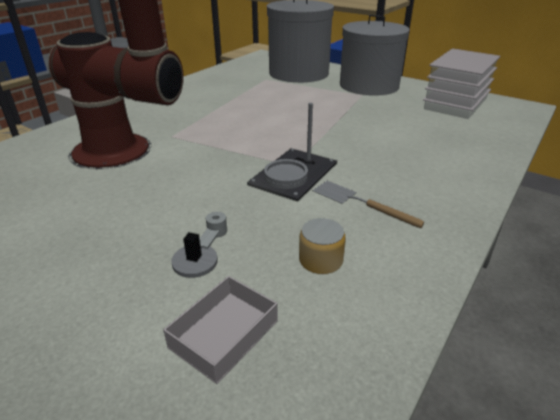

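View pics/side0.png

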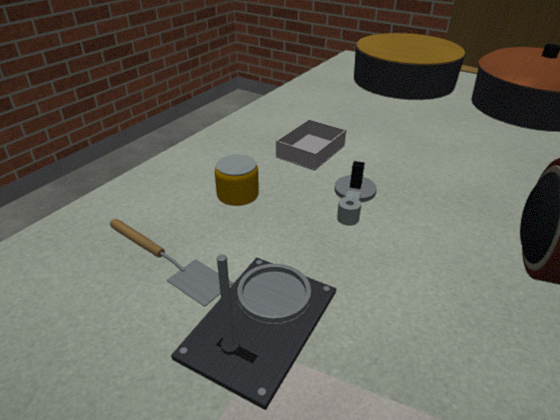

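The scene view shows the press at about (195,255), boss at (216,222), and stand at (293,172). The side view shows the rod from (222,258) down to (230,345), off-centre in its slot. Next I'll measure them from depth.

```bash
python3 - <<'E'
from h import *
for n in ["scene","side"]:
    d=np.load(n+'0.npy'); P=cloud(n,d); 
    def box(x0,x1,y0,y1,z0,z1):
        m=(d>0)&(P[...,0]>x0)&(P[...,0]<x1)&(P[...,1]>y0)&(P[...,1]<y1)&(P[...,2]>z0)&(P[...,2]<z1); return P[m]
    T=box(450,480,-100,50,-20,20); print(n,'table z',np.median(T[:,2]),T[:,2].std())
    S=box(420,630,20,310,7,17); 
    rc=cv2.minAreaRect(S[:,:2].astype(np.float32)); print('slab',rc,np.median(S[:,2]),len(S))
    R=box(440,600,200,300,40,185); print('rod n',len(R),np.median(R,0),R[:,2].max())
    for z in range(40,185,20):
        q=R[(R[:,2]>z)&(R[:,2]<z+20)]; 
        if len(q): print('  ',z,len(q),np.round(np.median(q,0),1))
    rim=box(440,600,70,220,31,42); print('rim',cv2.minEnclosingCircle(rim[:,:2].astype(np.float32)),len(rim))
    dk=box(480,640,-290,-160,5,16); print('disc',cv2.minEnclosingCircle(dk[:,:2].astype(np.float32)),len(dk))
    hd=box(480,640,-290,-160,62,75); print('hdl top',np.round(hd.mean(0),1),len(hd),cv2.minAreaRect(hd[:,:2].astype(np.float32)))
    b=box(470,580,-160,-70,35,46); print('boss top',cv2.minEnclosingCircle(b[:,:2].astype(np.float32)),len(b),np.median(b[:,2]))
E
```

```text
scene table z -1.6229295031962736 1.024693555565365
slab ((519.51953125, 188.52035522460938), (152.58956909179688, 228.40814208984375), 3.9794154167175293) 10.339610338859353 1425
rod n 232 [527.54476416 248.02739591 114.65491019] 178.8407693140591
   40 30 [527.2 247.7  51.7]
   60 34 [528.7 247.7  71.5]
   80 29 [528.1 248.5  88.3]
   100 30 [527.5 248.5 108. ]
   120 35 [527.6 248.9 130.5]
   140 37 [528.  247.5 150.3]
   160 37 [526.7 248.4 169.6]
rim ((522.2175903320312, 143.93373107910156), 57.59819793701172) 262
disc ((553.8265991210938, -210.96824645996094), 50.5665397644043) 904
hdl top [ 553.5 -217.2   65.1] 111 ((552.9299926757812, -217.10885620117188), (23.971752166748047, 25.416534423828125), 16.949663162231445)
boss top ((521.482177734375, -116.091796875), 23.234600067138672) 194 38.00405154253663
side table z 0.027944141181075237 0.8663614989145809
slab ((518.0032348632812, 189.07542419433594), (150.74864196777344, 225.911865234375), 3.999844789505005) 12.1041101960011 8669
rod n 796 [520.50952721 255.31618788 122.16390216] 181.56601385195
   40 87 [520.3 255.6  50.5]
   60 94 [520.4 255.4  70.5]
   80 98 [520.2 255.3  90.5]
   100 106 [520.4 255.7 110.5]
   120 111 [520.3 255.5 130.7]
   140 121 [520.4 255.6 150.1]
   160 151 [520.9 255.  172.7]
   180 28 [523.4 252.2 180.2]
rim ((520.7006225585938, 146.5406036376953), 56.47465133666992) 1093
disc ((550.4493408203125, -215.78997802734375), 45.94818878173828) 578
hdl top [ 550.3 -213.7   66.1] 87 ((551.6644287109375, -216.21888732910156), (23.970685958862305, 25.59284782409668), 20.95519256591797)
boss top ((519.686279296875, -116.44310760498047), 23.055418014526367) 260 39.69486137542107
```

```bash
cat >> h.py <<'E'
def Q(yaw_deg): a=np.radians(yaw_deg)/2; return [0.0,float(np.cos(a)),float(np.sin(a)),0.0]
E
python3 - <<'E'
from h import *
c=optics.calibration("wrist"); E=np.array(c["extrinsics"]); cp=-E[:3,:3].T@E[:3,3]
from scipy.spatial.transform import Rotation as R
w,x,y,z=monitor.get_ee_rot(); Rt=R.from_quat([x,y,z,w]).as_matrix()
print('cam in tool',Rt.T@(cp-np.array(monitor.get_eef_pos())),'fwd',Rt.T@E[2,:3],c["vertical_fov"])
print(kinematics.inverse_kinematics([522,145.5,50],Q(4)),kinematics.inverse_kinematics([552,-216.5,28],Q(17.4)))
r.movep([552,-216.5,180],Q(17.4))
p,d=optics.snapshot("wrist"); save('w1.png',p); np.save('w1.npy',d); c=optics.calibration("wrist")
P=cloud("wrist",d,c); print(monitor.get_clock(),monitor.get_eef_pos())
def box(x0,x1,y0,y1,z0,z1):
    m=(d>0)&(P[...,0]>x0)&(P[...,0]<x1)&(P[...,1]>y0)&(P[...,1]<y1)&(P[...,2]>z0)&(P[...,2]<z1); return P[m]
for nm,a in dict(disc=box(480,640,-290,-160,5,16),hdl=box(480,640,-290,-160,58,75),boss=box(470,580,-160,-70,33,46)).items():
    if len(a)>5: a=a.astype(np.float32); print(nm,len(a),np.median(a[:,2]),cv2.minEnclosingCircle(a[:,:2].copy()),cv2.minAreaRect(a[:,:2].copy()))
E
```

```text
cam in tool [  83.52802841    0.24325639 -141.71137206] fwd [-3.22338532e-01 -1.69996584e-04  9.46624446e-01] 58.51379298079114
[ 1.34478407e-01  4.20393874e-02  1.94576209e+00 -4.44089210e-16
  1.15379117e+00  1.63546156e+00] [-4.99241355e-01  1.87157829e-01  1.82969461e+00 -4.44089210e-16
  1.12474022e+00  7.67867682e-01]
2.725 [ 551.81180473 -217.53534726  180.24475105]
disc 6412 11.108187 ((552.4115600585938, -210.94302368164062), 50.216949462890625) ((552.8784790039062, -216.59140014648438), (89.27721405029297, 89.08876037597656), 40.062042236328125)
hdl 1118 65.947525 ((552.8087768554688, -216.21371459960938), 16.02680778503418) ((552.8990478515625, -216.3114471435547), (24.110294342041016, 23.86944580078125), 17.407941818237305)
boss 2180 38.92804 ((521.9629516601562, -116.47101593017578), 21.967077255249023) ((521.9896240234375, -116.40487670898438), (42.71662902832031, 43.40998458862305), 28.82785415649414)
```

View pics/w1.png

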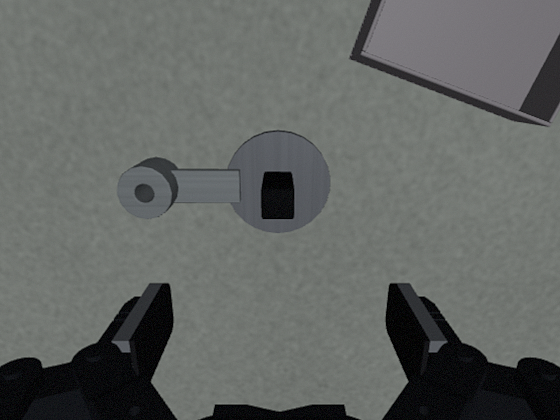

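The wrist view shows the handle top at (278,195) and the boss at (147,192), with the bridge between them. Both agree with the depth fit, so I'll grasp.

```bash
python3 - <<'E'
from h import *
q=Q(17.2)
print(monitor.get_eef_pos())
r.line_to([552.6,-216.3,70],q,velocity=200)
print(monitor.get_eef_pos())
print(r.line_to([552.6,-216.3,28],q,velocity=60,force_limit=12),monitor.get_eef_pos())
fingers.gripper_to(0.0,grasp_force=80)
print(monitor.get_gripper_width(),monitor.get_eef_pos(),monitor.get_force())
r.line_to([552.6,-216.3,45],q,velocity=40)
r.wait(0.2)
print(monitor.get_force(),monitor.get_torque(),monitor.get_eef_pos(),monitor.get_ee_rot())
for n in ["wrist","side"]:
    p,d=optics.snapshot(n); save(n+'2.png',p); np.save(n+'2.npy',d)
d=np.load('wrist2.npy');P=cloud("wrist",d)
m=(d>0)&(np.hypot(P[...,0]-522,P[...,1]+116)<30)&(P[...,2]>35)
a=P[m];a=a[a[:,2]>np.median(a[:,2])-4].astype(np.float32);print('boss top',np.median(a[:,2]),cv2.minEnclosingCircle(a[:,:2].copy()),len(a))
print(np.linalg.lstsq(np.c_[a[:,:2]-a[:,:2].mean(0),np.ones(len(a))],a[:,2],rcond=None)[0])
print(monitor.get_clock())
E
```

```text
[ 551.81180473 -217.53534726  180.24475105]
[ 553.23016304 -216.97629612   71.05735414]
False [ 552.8208046  -216.427655     28.18195114]
0.2704388852456709 [ 552.73253519 -216.13981847   28.37605982] [-0.33156191  0.83719705  3.14393005]
[-0.72883438  0.71967187 -6.07081645] [-0.05194972 -0.09109025  0.07402455] [ 552.32779999 -216.16157699   44.59768705] [-2.13122371e-04  9.88757761e-01  1.49525811e-01 -2.76167363e-04]
boss top 55.18416 ((521.634033203125, -117.09765625), 22.60008430480957) 5958
[-2.51255171e-02 -3.51556177e-04  5.47219561e+01]
5.7417
```

View pics/wrist2.png

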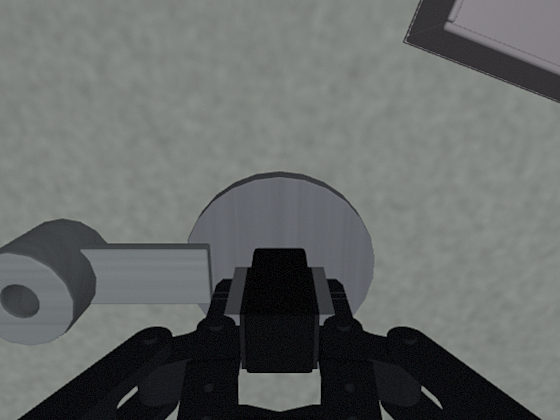

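View pics/side2.png

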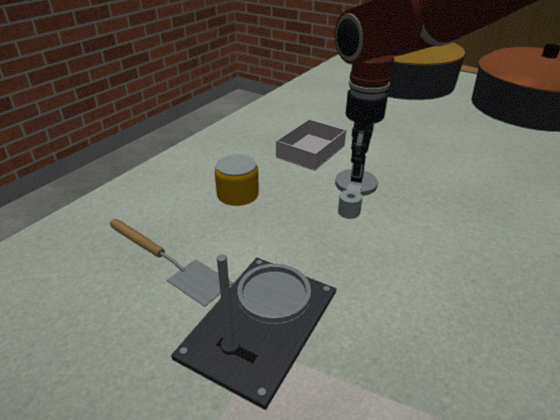

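```bash
python3 - <<'E'
from h import *
r.line_to([552.6,-216.3,230],Q(17.2),velocity=200)
r.movep([476.5,145.5,230],Q(-1.6))
r.wait(0.3)
print(monitor.get_clock(),monitor.get_eef_pos(),monitor.get_ee_rot(),monitor.get_force(),monitor.get_torque())
import json
for n in ["wrist","side","scene"]:
    c=optics.calibration(n); c={k:np.array(v).tolist() for k,v in c.items()}; json.dump(c,open(n+'3.json','w'))
    p,d=optics.snapshot(n); save(n+'3.png',p); np.save(n+'3.npy',d)
E
```

```text
8.5 [476.81192556 144.94891586 230.00810154] [ 4.83403673e-05  9.99895021e-01 -1.44894665e-02 -2.24976933e-06] [ 0.59269571  1.09605255 -5.50272303] [-0.11524293  0.02007916 -0.0533464 ]
```

View pics/wrist3.png

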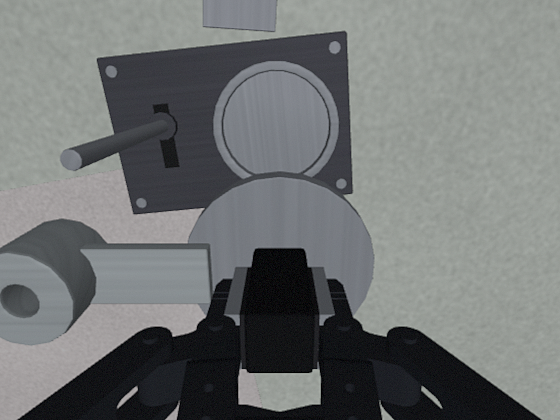

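View pics/side3.png

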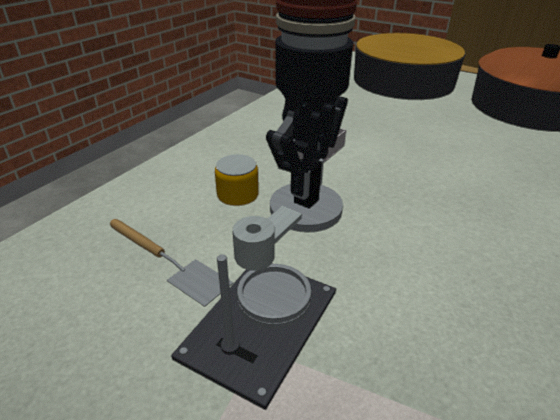

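View pics/scene3.png

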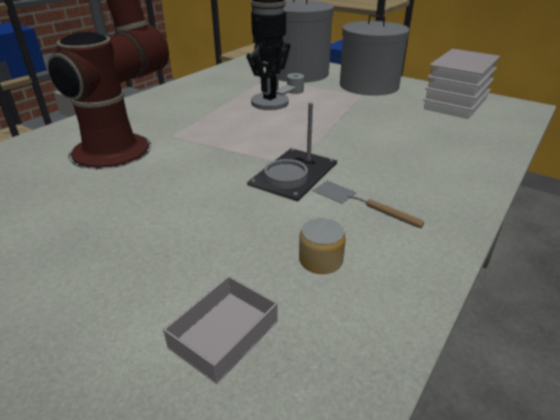

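```bash
python3 - <<'E'
import numpy as np,cv2,json
import scipy.optimize as so
from h import cloud
W=json.load(open('wrist3.json')); d=np.load('wrist3.npy'); P=cloud('wrist',d,W)
img=cv2.imread('pics/wrist3.png',0)
E=np.array(W["extrinsics"]);f=210/np.tan(np.radians(W["vertical_fov"])/2)
def ray(u,v,z,C=W):
    E=np.array(C["extrinsics"]);f=210/np.tan(np.radians(C["vertical_fov"])/2)
    o=-E[:3,:3].T@E[:3,3]; k=E[:3,:3].T@np.array([(u-C["cx"])/f,(v-C["cy"])/f,1]); return o+k*(z-o[2])/k[2]
def fitc(a):
    s=so.least_squares(lambda p:np.hypot(a[:,0]-p[0],a[:,1]-p[1])-p[2],[*a.mean(0),10],loss='soft_l1');return np.round(s.x,2),np.sqrt(np.mean(s.fun**2)).round(2)
# rod
u0,u1,v0,v1=50,95,140,180
sub=d[v0:v1,u0:u1]; S=P[v0:v1,u0:u1]
m=np.abs(S[...,2]-180)<4; a=S[m]; print('rod top',len(a),np.median(a,0), fitc(a[:,:2]), cv2.minEnclosingCircle(a[:,:2].astype(np.float32)))
vv,uu=np.nonzero(m); print('px',uu.mean()+u0,vv.mean()+v0, ray(uu.mean()+u0,vv.mean()+v0,180))
# bore: dark
g=img[250:350,0:100]; big=cv2.resize(img[130:360,0:130],None,fx=4,fy=4,interpolation=cv2.INTER_CUBIC); cv2.imwrite('pics/crop3.png',big[:600])
# boss top depth
B=P[230:350,0:110]; m=(B[...,2]>234)&(B[...,2]<250); a=B[m]; print('boss top z',np.median(a[:,2]),len(a))
mm=m.astype(np.uint8); cv2.imwrite('pics/bm.png',mm*255)
cs,h=cv2.findContours(mm,cv2.RETR_CCOMP,cv2.CHAIN_APPROX_NONE)
for c,hh in zip(cs,h[0]):
    if len(c)<25: continue
    c=c[:,0]; c=c[(c[:,0]>1)]
    q=np.array([ray(x,y+230,242) for x,y in c]); print('hole' if hh[3]>=0 else 'outer',len(c),fitc(q[:,:2]), cv2.fitEllipse(c.astype(np.float32)))
pl=np.linalg.lstsq(np.c_[a[:,:2]-a[:,:2].mean(0),np.ones(len(a))],a[:,2],rcond=None)[0];print(pl)
# slab plane slope as reference
m=(d>0)&(np.abs(P[...,2]-12)<5)&(P[...,0]>430);a=P[m];print(len(a),np.linalg.lstsq(np.c_[a[:,:2]-a[:,:2].mean(0),np.ones(len(a))],a[:,2],rcond=None)[0], cv2.minAreaRect(a[:,:2].astype(np.float32)))
m=(d>0)&(np.abs(P[...,2]-36)<3)&(P[...,0]>430);m[200:]=0;a=P[m];print('rim',cv2.minEnclosingCircle(a[:,:2].astype(np.float32)),np.median(a[:,2]))
# disc top
m=(d>0)&(P[...,2]>208)&(P[...,2]<220);a=P[m];print('disctop',np.median(a[:,2]),len(a),np.linalg.lstsq(np.c_[a[:,:2]-a[:,:2].mean(0),np.ones(len(a))],a[:,2],rcond=None)[0])
# side cam
C=json.load(open('side3.json'));d=np.load('side3.npy');P=cloud('side',d,C)
S=P.reshape(-1,3);S=S[d.ravel()>0]
rt=S[(np.abs(S[:,2]-180)<2.5)&(np.hypot(S[:,0]-524,S[:,1]-252)<12)];print('side rodtop',len(rt),rt.mean(0))
b=S[(np.abs(S[:,2]-242)<5)&(np.hypot(S[:,0]-479,S[:,1]-250)<30)];print('side boss',len(b),np.median(b[:,2]),cv2.minEnclosingCircle(b[:,:2].astype(np.float32)),np.linalg.lstsq(np.c_[b[:,:2]-b[:,:2].mean(0),np.ones(len(b))],b[:,2],rcond=None)[0])
E
```

```text
rod top 436 [525.77557146 250.89073144 178.86659651] (array([525.75, 251.04,   4.18]), np.float64(1.42)) ((525.753173828125, 251.69436645507812), 6.398066520690918)
px 72.34633027522936 158.7545871559633 [526.03172895 250.276167   180.        ]
boss top z 240.32239492506153 6235
outer 219 (array([483.09, 246.21,  22.66]), np.float64(0.73)) ((23.576120376586914, 64.83753204345703), (95.8278579711914, 116.33476257324219), 107.18876647949219)
hole 88 (array([483.02, 245.5 ,   5.46]), np.float64(0.65)) ((25.005413055419922, 66.03987884521484), (19.663061141967773, 34.032291412353516), 125.47918701171875)
[-3.02730110e-02  7.60741762e-03  2.39679746e+02]
22205 [-1.37807400e-03 -2.36197737e-04  1.10715057e+01] ((519.4124755859375, 188.53964233398438), (150.2720489501953, 224.9929656982422), 4.12500524520874)
rim ((524.89208984375, 171.71470642089844), 81.1943588256836) 34.877333953572276
disctop 212.84117937842922 16423 [-4.02625676e-02  2.74265032e-02  2.13345948e+02]
side rodtop 69 [523.18679987 252.65891797 179.78211497]
side boss 940 241.49369653578617 ((478.7087707519531, 250.15530395507812), 22.523591995239258) [ 1.47801312e-02 -2.16527757e-02  2.41172454e+02]
```

View pics/crop3.png

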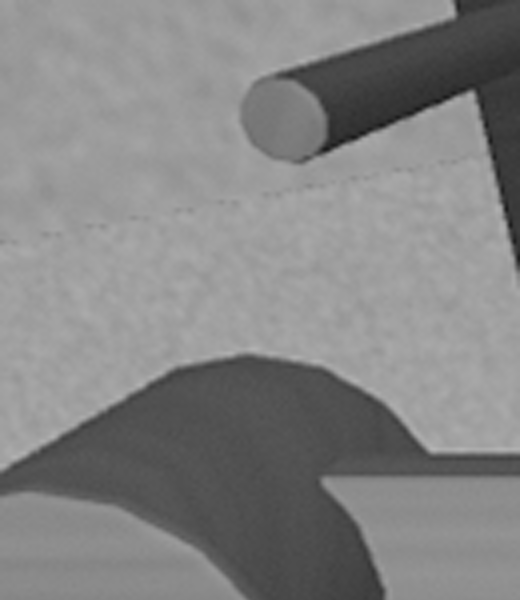

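```bash
cat > m.py <<'E'
import numpy as np,cv2,json
import scipy.optimize as so
def ray(u,v,z,C):
    E=np.array(C["extrinsics"]);f=210/np.tan(np.radians(C["vertical_fov"])/2)
    o=-E[:3,:3].T@E[:3,3]; k=E[:3,:3].T@np.array([(u-C["cx"])/f,(v-C["cy"])/f,1]); return o+k*(z-o[2])/k[2]
def topface(img,C,seed,z,tol=22,rr=None):
    """flood bright top face from seed pixel, back-project outer contour to plane z, fit circle"""
    g=cv2.GaussianBlur(img,(0,0),0.7).copy(); m=np.zeros((422,562),np.uint8)
    cv2.floodFill(g,m,seed,255,tol,tol,4|(255<<8)|cv2.FLOODFILL_MASK_ONLY|cv2.FLOODFILL_FIXED_RANGE)
    m=m[1:-1,1:-1]; cs,h=cv2.findContours(m,cv2.RETR_CCOMP,cv2.CHAIN_APPROX_NONE); out=[]
    for c,hh in zip(cs,h[0]):
        if len(c)<14: continue
        c=c[:,0]; c=c[(c[:,0]>1)&(c[:,0]<558)&(c[:,1]<418)]
        a=np.array([ray(x,y,z,C)[:2] for x,y in c])
        s=so.least_squares(lambda p:np.hypot(a[:,0]-p[0],a[:,1]-p[1])-p[2],[*a.mean(0),10],loss='soft_l1',f_scale=.5)
        out.append((('hole','outer')[int(hh[3]<0)],len(c),np.round(s.x,2),round(float(np.sqrt(np.mean(s.fun**2))),2)))
    return out,m
E
python3 - <<'E'
from m import *
for n,rs,bs,tol in [('wrist',(72,159),(45,290),20),('side',(222,259),(268,230),22)]:
    C=json.load(open(n+'3.json'));img=cv2.imread(f'pics/{n}3.png',0)
    print(n,img[rs[1],rs[0]],img[bs[1],bs[0]])
    for nm,s,z in [('rod',rs,180),('boss',bs,242)]:
        o,m=topface(img,C,s,z,tol if nm=='boss' else 15);print(nm,o); cv2.imwrite(f'pics/m_{n}_{nm}.png',m)
s=cv2.imread('pics/side3.png');cv2.imwrite('pics/sc3.png',cv2.resize(s[200:330,170:320],None,fx=4,fy=4,interpolation=cv2.INTER_CUBIC))
ms=[cv2.imread(f'pics/m_{n}_{k}.png',0) for n in('wrist','side') for k in('rod','boss')]
cv2.imwrite('pics/ms.png',np.hstack([ms[0][130:360,:130]|ms[1][130:360,:130],ms[2][180:410,170:370]|ms[3][180:410,170:370]]))
E
```

```text
wrist 125 135
rod [('outer', 65, array([525.62, 251.59,   5.3 ]), 0.31)]
boss [('outer', 277, array([480.54, 247.84,  20.2 ]), 6.97)]
side 131 139
rod [('outer', 25, array([524.76, 252.18,   4.57]), 1.22)]
boss [('outer', 2868, array([260.64,  66.12, 307.28]), 79.73), ('hole', 14, array([381.  , 419.16,   1.8 ]), 0.4), ('hole', 22, array([331.01, 385.5 ,   2.29]), 0.7), ('hole', 14, array([359.74, 403.61,   1.63]), 0.32), ('hole', 14, array([319.91, 377.3 ,   1.71]), 0.29), ('hole', 20, array([352.21, 398.2 ,   2.31]), 0.28), ('hole', 15, array([370.48, 407.65,   1.85]), 0.23), ('hole', 14, array([378.58, 413.11,   1.78]), 0.29), ('hole', 28, array([376.29, 405.01,   2.88]), 1.16), ('hole', 14, array([355.92, 349.35,   2.  ]), 0.39), ('hole', 17, array([347.19, 331.07,   2.48]), 0.68), ('hole', 39, array([ 20126.56, -29813.51,  36054.5 ]), 2.06), ('hole', 41, array([338.62, 323.13,   4.77]), 1.08), ('hole', 15, array([463.92, 397.97,   2.24]), 0.6), ('hole', 14, array([317.57, 297.72,   2.26]), 0.43), ('hole', 17, array([292.97, 278.61,   2.61]), 0.66), ('hole', 22, array([346.93, 31
[... 6385 characters left out ...]
16, array([373.68, -71.39,   6.63]), 1.48), ('hole', 15, array([662.7 , 115.71,   5.69]), 2.04), ('hole', 18, array([396.39, -86.41,   5.9 ]), 2.03), ('hole', 22, array([-43524.49, -26283.05,  51409.96]), 2.82), ('hole', 24, array([648.09,  51.16,   7.84]), 3.6), ('hole', 14, array([651.27,  32.89,   6.48]), 2.39), ('hole', 21, array([664.56,  34.04,   6.82]), 2.17), ('hole', 119, array([606.23,  33.95,  24.26]), 10.7), ('hole', 14, array([ 444.38, -168.58,    5.14]), 0.84), ('hole', 23, array([ 457.72, -154.18,    9.55]), 3.54), ('hole', 29, array([ 471.  , -152.23,    9.78]), 2.91), ('hole', 22, array([ 495.8 , -151.5 ,    7.08]), 1.98), ('hole', 30, array([685.53,  -3.52,  67.62]), 3.88)]
```

View pics/ms.png

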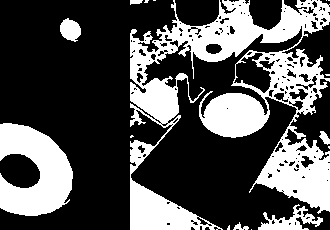

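View pics/sc3.png

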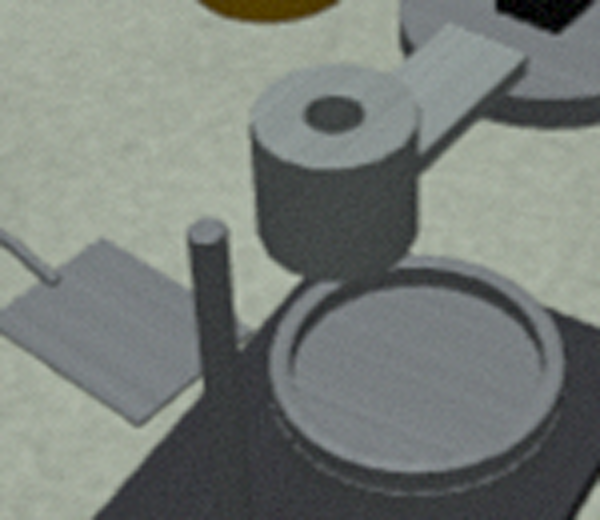

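```bash
python3 - <<'E'
from m import *
def fit(a,R=None):
    if R: s=so.least_squares(lambda p:np.hypot(a[:,0]-p[0],a[:,1]-p[1])-R,a.mean(0),loss='soft_l1',f_scale=.5)
    else: s=so.least_squares(lambda p:np.hypot(a[:,0]-p[0],a[:,1]-p[1])-p[2],[*a.mean(0),10],loss='soft_l1',f_scale=.5)
    return np.round(s.x,2),round(float(np.sqrt(np.mean(s.fun**2))),2)
C=json.load(open('wrist3.json'));m=cv2.imread('pics/m_wrist_boss.png',0)
cs,_=cv2.findContours(cv2.morphologyEx(m,cv2.MORPH_OPEN,np.ones((3,3))),cv2.RETR_LIST,cv2.CHAIN_APPROX_NONE)
c=np.vstack([k[:,0] for k in cs]);c=c[c[:,0]>2]
for z in (240.3,242):
    a=np.array([ray(x,y,z,C)[:2] for x,y in c]);c0=np.array([481,247.]);rr=np.hypot(*(a-c0).T)
    print(z,'outer',fit(a[rr>15]),fit(a[rr>15],22),'bore',fit(a[rr<12]))
S=json.load(open('side3.json'))
print('side rod',ray(222,258,180,S)[:2],'px mm',ray(223,258,180,S)[:2],ray(222,259,180,S)[:2])
# rod silhouette side camera: edges per row
g=cv2.imread('pics/side3.png',0)
E=0
for v in (275,285,300): print(v,g[v,212:240])
E
```

```text
240.3 outer (array([479.8 , 250.09,  21.28]), 0.21) (array([480.  , 250.97]), 0.51) bore (array([479.92, 249.76,   8.14]), 0.13)
242 outer (array([480.85, 248.7 ,  21.  ]), 0.21) (array([481.12, 249.92]), 0.67) bore (array([480.96, 248.38,   8.03]), 0.13)
side rod [522.92748747 252.38078202] px mm [521.97033284 251.75257034] [521.86982673 253.68900596]
275 [125 125 123 121 127 123  97  53  56  60  60  60  59  58  49  63 133 183
 172 163 160 162 164 168 170 165 167 159]
285 [127 127 124 127 124 125 126 103  56  56  58  60  58  57  55  52  59  81
 102  98  75  62  58  61  57  62  92 127]
300 [104 144 171 172 174 170 132  78  56  57  54  59  60  57  61  61  56  60
  52  54  58  63  56  52  57  61  63  83]
```

```bash
python3 - <<'E'
from m import *
from h import cloud,r,monitor,optics,Q,save,kinematics
C=json.load(open('wrist3.json'));d=np.load('wrist3.npy');img=cv2.imread('pics/wrist3.png',0)
# pan inner floor edge / outer rim via depth
P=cloud('wrist',d,C)
m=((d>0)&(np.abs(P[...,2]-35)<3)&(P[...,1]<230)); m[:, :200]=0;m[178:]=0;m[:,345:]=0
v,u=np.nonzero(m);a=P[m][:,:2];rr=np.hypot(a[:,0]-521.5,a[:,1]-145.5);a=a[(rr>40)&(rr<62)]
s=so.least_squares(lambda p:np.hypot(a[:,0]-p[0],a[:,1]-p[1])-52,[521,145]);print('pan by rim ring',s.x,len(a),np.std(s.fun))
p0=np.array(monitor.get_eef_pos());t=np.array([476.81+45.1,144.95+2.4,230])
r.line_to(t.tolist(),Q(-1.65),velocity=60);r.wait(0.2)
e=np.array(monitor.get_eef_pos());print(e-t,monitor.get_force(),monitor.get_torque())
import json
for n in ["wrist","side"]:
    c=optics.calibration(n); json.dump({k:np.array(x).tolist() for k,x in c.items()},open(n+'4.json','w'))
    p,d=optics.snapshot(n); save(n+'4.png',p); np.save(n+'4.npy',d)
s=cv2.imread('pics/side4.png');w=cv2.imread('pics/wrist4.png')
cv2.imwrite('pics/c4.png',np.hstack([cv2.resize(s[200:350,160:310],(450,450),interpolation=cv2.INTER_CUBIC),cv2.resize(w[240:350,0:80],(327,450),interpolation=cv2.INTER_CUBIC)]))
E
```

```text
pan by rim ring [522.41760415 146.28146146] 2879 2.3149142620296153
[-0.23366701  0.02979624  0.0823137 ] [-0.71203618 -0.45139862 -6.32213792] [-0.13442534  0.00389728 -0.00573287]
```

View pics/c4.png

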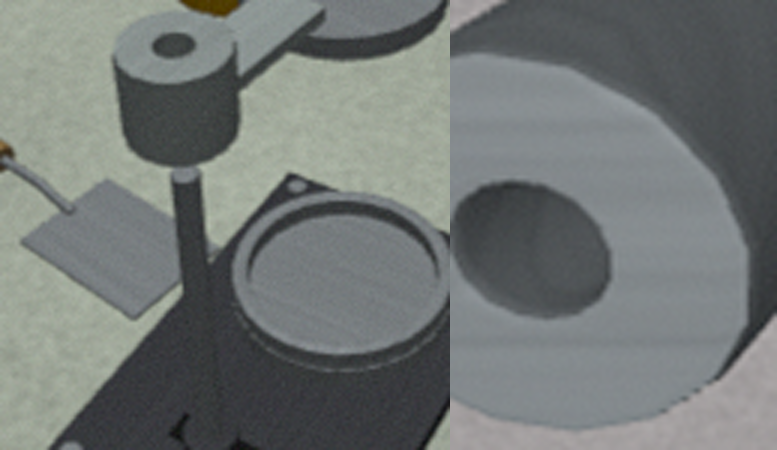

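The side view shows the boss centred over the rod: the boss axis extends to crop (185,178) and the rod top is at (186,175). I'll lower it gently until the rod engages.

```bash
python3 - <<'E'
from m import *
from h import cloud,r,monitor,optics,Q,save
t=[521.91,147.35]
f0=np.array(monitor.get_force());T0=np.array(monitor.get_torque())
for z in (212,204,196,188):
    s=r.line_to([*t,z],Q(-1.65),velocity=25,force_limit=6)
    e=np.round(monitor.get_eef_pos(),2);f=np.array(monitor.get_force())
    print(z,s,e,np.round(f-f0,2),np.round(np.array(monitor.get_torque())-T0,3))
    if s: break
print(monitor.get_clock())
for n in ["wrist","side"]:
    p,d=optics.snapshot(n); save(n+'5.png',p); np.save(n+'5.npy',d)
s=cv2.imread('pics/side5.png');w=cv2.imread('pics/wrist5.png')
cv2.imwrite('pics/c5.png',np.hstack([cv2.resize(s[200:350,160:310],(450,450),interpolation=cv2.INTER_CUBIC),cv2.resize(w[240:350,0:80],(327,450),interpolation=cv2.INTER_CUBIC)]))
E
```

```text
212 False [522.03 147.36 212.17] [0.69 0.31 0.24] [ 0.023  0.007 -0.053]
204 False [521.73 147.32 203.62] [ 1.48 -0.33 -0.97] [0.016 0.016 0.038]
196 False [521.72 147.31 195.64] [ 0.28 -0.63 -0.08] [-0.008  0.035 -0.042]
188 False [521.74 147.32 187.68] [-0.14 -0.13  0.47] [-0.035 -0.035  0.079]
12.125
```

View pics/c5.png

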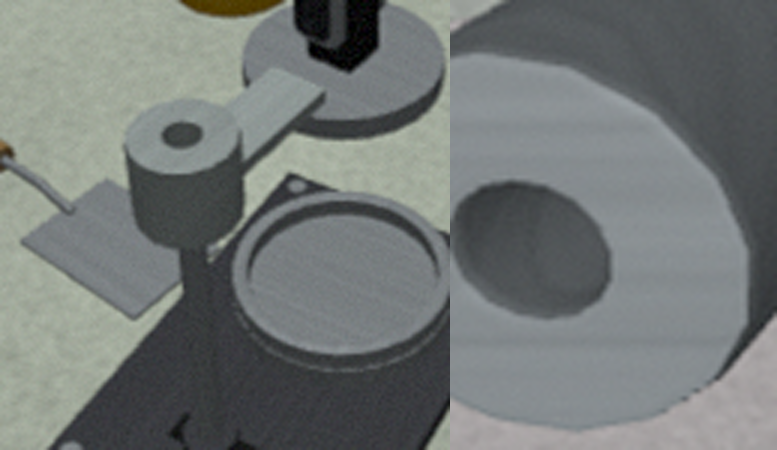

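```bash
python3 - <<'E'
from m import *
from h import cloud,r,monitor,optics,Q,save
t=[521.95,147.38]
f0=np.array(monitor.get_force());T0=np.array(monitor.get_torque())
for z in (175,160,148):
    s=r.line_to([*t,z],Q(-1.65),velocity=35,force_limit=6)
    e=np.round(monitor.get_eef_pos(),2);f=np.array(monitor.get_force())
    print(z,s,e,np.round(f-f0,2),np.round(np.array(monitor.get_torque())-T0,3))
    if s: break
print(monitor.get_clock())
for n in ["wrist","side"]:
    p,d=optics.snapshot(n); save(n+'6.png',p); np.save(n+'6.npy',d)
    json.dump({k:np.array(x).tolist() for k,x in optics.calibration(n).items()},open(n+'6.json','w'))
s=cv2.imread('pics/side6.png');w=cv2.imread('pics/wrist6.png')
cv2.imwrite('pics/c6.png',np.hstack([cv2.resize(s[200:350,160:310],(450,450),interpolation=cv2.INTER_CUBIC),cv2.resize(w[240:350,0:80],(327,450),interpolation=cv2.INTER_CUBIC)]))
E
```

```text
175 False [521.75 147.35 174.58] [-0.55  1.1   0.15] [-0.049  0.018  0.039]
160 False [521.83 147.36 159.72] [0.95 0.93 0.16] [-0.034 -0.042  0.021]
148 False [521.7  147.35 147.57] [ 0.66  0.16 -0.08] [-0.04  -0.025  0.001]
13.8167
```

View pics/c6.png

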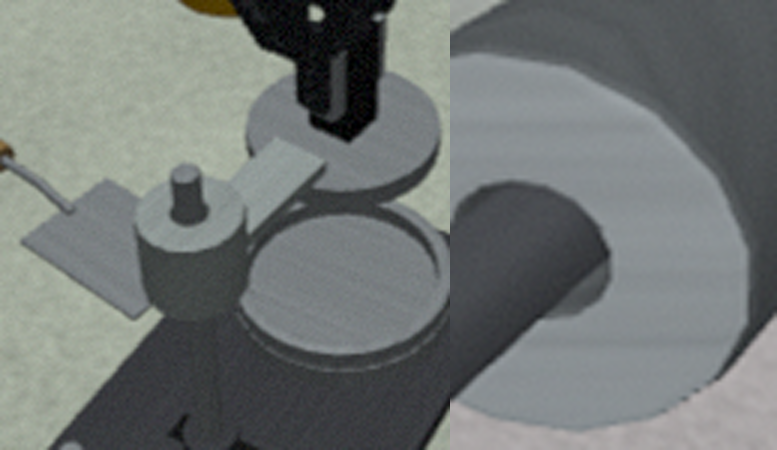

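View pics/wrist6.png

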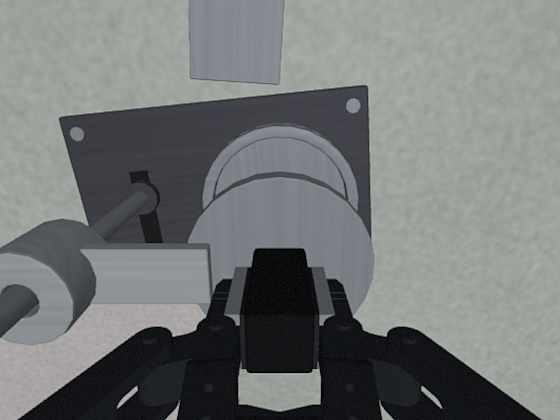

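The rod has come through the bore. In the wrist view it sits close to the +x side of the bore, so I'll centre the boss by feel.

```bash
python3 - <<'E'
from m import *
from h import cloud,r,monitor,optics,Q,save
t=np.array([521.95,147.38]);z=148
q=Q(-1.65); c=t.copy()
f0=np.array(monitor.get_force())
for ax in (0,1):
    hit=[]
    for sg in (1,-1):
        g=c.copy();g[ax]+=sg*4
        s=r.line_to([*g,z],q,velocity=6,force_limit=4)
        e=np.array(monitor.get_eef_pos());hit.append(e[ax]);print('xy'[ax],sg,s,np.round(e,2),np.round(np.array(monitor.get_force())-f0,2),np.round(monitor.get_torque(),2))
    c[ax]=(hit[0]+hit[1])/2
    r.line_to([*c,z],q,velocity=15)
    print('centre',c,np.round(monitor.get_eef_pos(),2),monitor.get_clock())
r.wait(.2)
print(np.round(np.array(monitor.get_force())-f0,2))
p,d=optics.snapshot('wrist'); save('wrist7.png',p); np.save('wrist7.npy',d)
json.dump({k:np.array(x).tolist() for k,x in optics.calibration('wrist').items()},open('wrist7.json','w'))
s_,_=optics.snapshot('side');save('side7.png',s_)
s=cv2.imread('pics/side7.png');w=cv2.imread('pics/wrist7.png')
cv2.imwrite('pics/c7.png',np.hstack([cv2.resize(s[200:350,160:310],(450,450),interpolation=cv2.INTER_CUBIC),cv2.resize(w[240:350,0:80],(327,450),interpolation=cv2.INTER_CUBIC)]))
E
```

```text
x 1 True [523.11 147.16 145.93] [-0.23  0.44 -0.55] [-0.12 -0.08  0.  ]
x -1 True [520.4  146.91 144.61] [4.35 1.13 0.9 ] [ 0.14 -0.82 -0.38]
centre [521.75482595 147.38      ] [520.92 147.23 147.28] 15.5667
y 1 True [520.94 148.29 146.36] [ 2.34 -0.04  0.75] [-0.17 -0.52 -0.22]
y -1 True [520.38 147.63 143.93] [ 2.61 -0.04  0.81] [ 0.17 -0.67 -0.39]
centre [521.75482595 147.95819818] [520.91 147.81 147.3 ] 16.8667
[-0.26  0.54 -0.3 ]
```

View pics/c7.png

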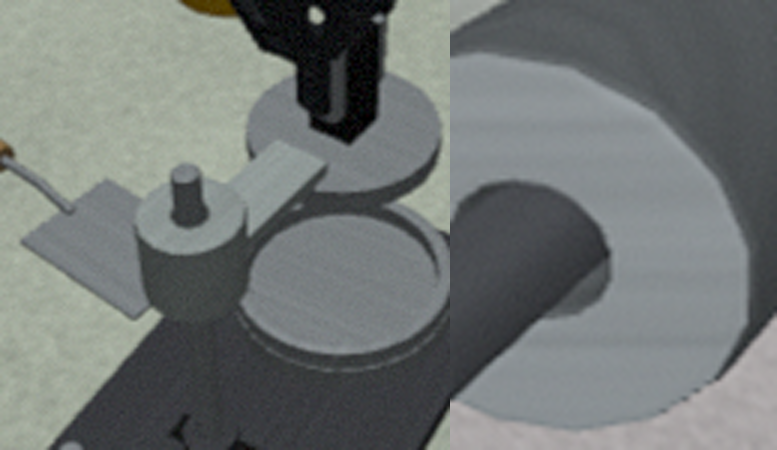

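```bash
python3 - <<'E'
from m import *
from h import cloud,r,monitor,optics,Q,save
z=148;q=Q(-1.65)
def at(x,y):
    r.line_to([x,y,z],q,velocity=15);r.wait(.25)
    F=np.mean([monitor.get_force() for _ in range(6)],0);T=np.mean([monitor.get_torque() for _ in range(6)],0)
    print((x,y),np.round(monitor.get_eef_pos(),2),'F',np.round(F,2),'T',np.round(T,3)); return F
at(522.3,147.5)
for x in (523,523.8,524.6):
    F=at(x,147.5)
at(522.3,147.5)
for y in (148.5,149.5): at(522.3,y)
for y in (146.5,145.5): at(522.3,y)
at(522.3,147.5)
print(monitor.get_clock())
E
```

```text
(522.3, 147.5) [522.29 147.51 148.  ] F [-0.29  0.61 -5.7 ] T [-0.109  0.001 -0.053]
(523, 147.5) [522.98 147.51 147.97] F [-0.25  0.79 -4.48] T [-0.132  0.022 -0.039]
(523.8, 147.5) [523.78 147.49 147.97] F [-0.76  0.31 -6.64] T [-0.071 -0.04  -0.034]
(524.6, 147.5) [524.32 147.5  147.88] F [-2.36  0.18 -5.56] T [-0.062  0.412  0.284]
(522.3, 147.5) [522.44 147.49 148.08] F [ 0.45 -0.53 -5.65] T [-0.161  0.03  -0.021]
(522.3, 148.5) [522.3  148.51 147.99] F [-0.27  1.28 -5.76] T [-0.149 -0.018  0.01 ]
(522.3, 149.5) [522.32 148.92 148.04] F [-1.1  -5.08 -4.66] T [-0.953  0.095  0.027]
(522.3, 146.5) [522.28 146.69 147.98] F [ 0.79 -0.41 -6.01] T [-0.122  0.006 -0.007]
(522.3, 145.5) [522.27 145.71 148.  ] F [-1.54  2.39 -6.03] T [ 0.16  -0.02   0.028]
(522.3, 147.5) [522.32 147.42 148.03] F [-0.7  -0.22 -6.15] T [-0.124  0.02   0.033]
22.35
```

```bash
python3 - <<'E'
from m import *
from h import cloud,r,monitor,optics,Q,save
q=Q(-1.65);t=[522.3,147.0]
def rep(z,s):
    r.wait(.15);F=np.mean([monitor.get_force() for _ in range(6)],0);T=np.mean([monitor.get_torque() for _ in range(6)],0)
    print(z,s,np.round(monitor.get_eef_pos(),2),'F',np.round(F,2),'T',np.round(T,3))
for z,v in ((120,40),(95,40),(72,40)):
    s=r.line_to([*t,z],q,velocity=v,force_limit=8);rep(z,s)
    if s: break
print(monitor.get_clock())
for n in ["wrist","side"]:
    p,d=optics.snapshot(n); save(n+'8.png',p)
s=cv2.imread('pics/side8.png');w=cv2.imread('pics/wrist8.png')
cv2.imwrite('pics/c8.png',np.hstack([cv2.resize(s[230:380,200:350],(400,400),interpolation=cv2.INTER_CUBIC),w[100:400,0:390]if 0 else cv2.resize(w,(400,300)).repeat(1,0)[:300] if 0 else cv2.copyMakeBorder(cv2.resize(w,(400,300)),0,100,0,0,0)]))
E
```

```text
120 False [522.64 147.06 120.51] F [ 0.33  0.37 -6.16] T [-0.15  -0.001  0.019]
95 False [522.66 147.05  95.48] F [ 0.3   0.41 -6.05] T [-0.144  0.01   0.024]
72 False [522.66 147.04  72.45] F [-0.61 -0.23 -6.19] T [-0.091 -0.015 -0.003]
25.15
```

View pics/c8.png

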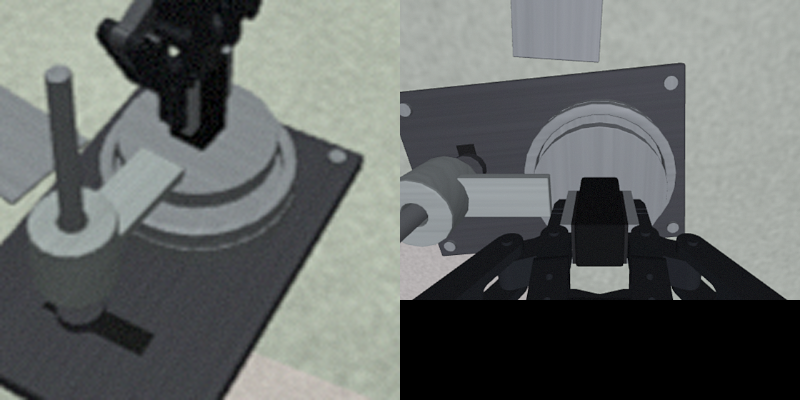

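The rod shows clear through the bore, with the disc 8 mm above the rim and centred over the pan. I'll lower the last part slowly.

```bash
python3 - <<'E'
from m import *
from h import cloud,r,monitor,optics,Q,save
q=Q(-1.65);t=[522.2,146.9]
def rep(z,s):
    r.wait(.15);F=np.mean([monitor.get_force() for _ in range(6)],0);T=np.mean([monitor.get_torque() for _ in range(6)],0)
    print(z,s,np.round(monitor.get_eef_pos(),2),'F',np.round(F,2),'T',np.round(T,3))
for z in (66,62,58,55,53,51):
    s=r.line_to([*t,z],q,velocity=15,force_limit=6);rep(z,s)
    if s: break
print(monitor.get_clock())
for n in ["wrist","side"]:
    p,d=optics.snapshot(n); save(n+'9.png',p)
s=cv2.imread('pics/side9.png');w=cv2.imread('pics/wrist9.png')
cv2.imwrite('pics/c9.png',np.hstack([cv2.resize(s[230:380,200:350],(400,400),interpolation=cv2.INTER_CUBIC),cv2.copyMakeBorder(cv2.resize(w,(400,300)),0,100,0,0,0)]))
E
```

```text
66 False [522.3  146.92  66.1 ] F [-0.79 -0.4  -6.01] T [-0.075  0.024 -0.016]
62 False [522.25 146.88  62.03] F [-0.    0.13 -5.56] T [-0.103 -0.003  0.024]
58 False [522.26 146.9   58.05] F [ 0.56  0.37 -5.98] T [-0.16   0.    -0.003]
55 False [522.25 146.89  55.05] F [-0.61  0.7  -6.72] T [-0.138 -0.034  0.042]
53 False [522.24 146.9   53.02] F [-0.93  0.69 -6.4 ] T [-0.16  -0.022 -0.026]
51 True [522.69 146.93  52.36] F [-0.33 -0.39  6.22] T [0.047 0.011 0.042]
28.375
```

View pics/c9.png

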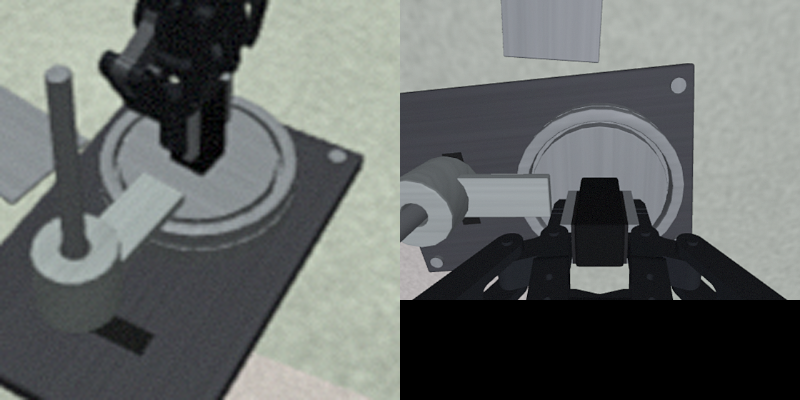

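The disc touched down at TCP z 52.36, matching the expected 28.3 + 24, and it lies level inside the rim. I'll release it and move clear.

```bash
python3 - <<'E'
from m import *
from h import cloud,r,monitor,optics,Q,save,fingers
q=Q(-1.65)
r.line_to([522.3,146.9,52.4],q,velocity=15);print(np.round(monitor.get_force(),2),np.round(monitor.get_eef_pos(),2))
fingers.gripper_to(0.6)
print(monitor.get_gripper_width(),np.round(monitor.get_force(),2),np.round(monitor.get_eef_pos(),2))
s=r.line_to([522.3,146.9,75],q,velocity=40,force_limit=6);print(s,np.round(monitor.get_force(),2))
if not s:
    r.line_to([522.3,146.9,250],q,velocity=150)
    r.movep([440,-100,260],q)
    r.wait(.3)
print(monitor.get_clock(),monitor.get_eef_pos())
for n in ["scene","side"]:
    p,d=optics.snapshot(n); save(n+'10.png',p); P=cloud(n,d); S=P[d>0]
    from h import finder
    for th in ("press","boss","pan","tin","turner","tub"): print(n,th,[(np.round(o["at"],1).tolist(),round(float(o["p"]),2)) for o in finder.place_of(th,n)][:1])
    for nm,c,rad,z in (("disc top",(522,147),46,36),("boss top",(525.4,252),20,64),("rim",(522,147),58,36)):
        rr=np.hypot(S[:,0]-c[0],S[:,1]-c[1]);k=(rr<rad)&(np.abs(S[:,2]-z)<5)&(rr>(50 if nm=="rim" else 0))
        a=S[k]; print(n,nm,len(a),np.round(np.median(a[:,2]),2),np.round(np.linalg.lstsq(np.c_[a[:,:2]-a[:,:2].mean(0),np.ones(len(a))],a[:,2],rcond=None)[0][:2],4))
E
```

```text
[ 0.11  0.77 -1.24] [522.43 146.88  52.38]
0.5997081123640485 [1.   0.89 0.11] [522.36 146.94  52.53]
False [ 0.45 -0.79 -0.03]
32.6 [440.30704546 -99.30137107 259.90117154]
scene press [([521.2, 149.5, 27.2], 0.58)]
scene boss [([523.9, 256.7, 23.0], 0.94)]
scene pan [([521.0, 146.6, 24.0], 0.97)]
scene tin [([753.8, -62.2, 0.5], 0.82)]
scene turner [([748.7, 164.6, -3.0], 0.96)]
scene tub [([718.8, -319.9, -2.8], 0.91)]
scene disc top 406 34.43 [-0.0048  0.016 ]
scene boss top 74 62.24 [0.0069 0.0025]
scene rim 164 34.04 [-0.0047  0.0138]
side press [([526.4, 143.7, 25.6], 0.77)]
side boss [([525.6, 252.7, 25.1], 0.65)]
side pan []
side tin [([756.4, -63.2, -0.1], 0.71)]
side turner [([744.8, 162.4, -2.0], 0.86)]
side tub [([716.7, -320.1, -0.5], 0.94)]
side disc top 1453 36.02 [ 0.0057 -0.003 ]
side boss top 466 64.03 [-0.0022 -0.0017]
side rim 610 35.69 [ 0.0056 -0.0102]
```

View pics/side10.png

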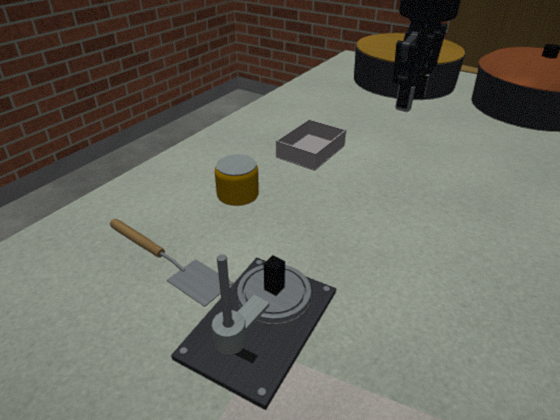

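View pics/scene10.png

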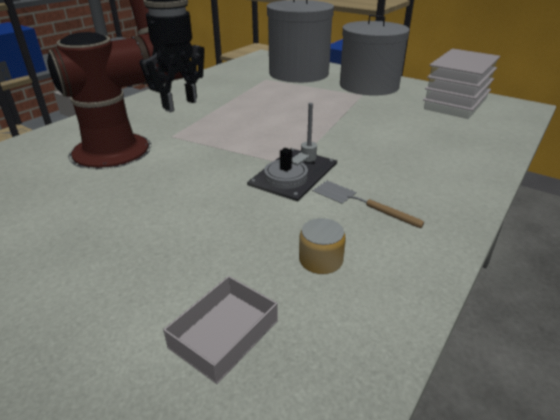

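The side view shows the press with its boss on the rod at (229,325) and its disc flat in the pan at (275,292). By depth the disc top is at 36 mm, level with the rim, and the boss top is at 64 mm. The bystanders are in place and the arm is clear.

```bash
python3 -c "
from h import *
print(ticket.hand_in(),monitor.get_clock())"
```

```text
the job is handed in; nothing more can be done
the job is handed in; nothing more can be done
```

The press is seated on the stand: its boss is over the rod and its disc lies flat in the pan. The arm has let go and moved clear. I handed the job in at about 33 s of the 58 s; no verdict was reported.

- **How it went:** I gripped the press by its handle and found the rod with the wrist and side cameras, about 11 mm along +x in its slot. I threaded the boss with no contact, centred it on the rod by feel, and lowered it level. Contact came at the expected seated height; the downward move stopped at its 6 N limit, with about 12 N measured just after.
- **Last checks, side camera:** The disc top was at 36.0 mm, level with the rim as it should be, and the boss top at 64.0 mm. Both were level to within about 0.6%. The tin, turner and tub measured within about 5 mm of their starting positions, which is within the finder's error.
- **Disagreements:**
  - The scene camera read about 2 mm lower throughout, as it did on the bare table.
  - My first force-limited sideways probing stopped on noise in some directions. I repeated it in settled steps, pressing sideways on the rod with up to about 5 N.

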